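Release the sprung access panel of an equipment case

ROBOT

A 6-joint arm with a two-finger parallel gripper is mounted at the origin on the work surface. World frame = base frame: x ahead of the robot, y to its left, z up, the work surface at z = 0. Lengths are in mm, angles in rad, forces in N, time in s.
With the tool pointing down it reaches from about 350 to 725 mm from the base axis. Payload 6 kg.
Tool frame: the origin (TCP) lies midway between the tips of the shut fingers; the grasp point (between the pads) lies 19 mm behind it; z points along the fingers, y is the direction in which the jaws open and shut (so a half turn about z gives the same grasp; the last joint's range is limited). The gripper opens to 85 mm and grips with 20 to 120 N. Pads are 22 mm wide; open, the fingers measure 114 mm over their backs; the gripper's body (76 mm by 85 mm) begins 54 mm behind the grasp point. The pads swing forward as they close: fully open they stand 13 mm farther back than shut.
Start: joints at [-1.01, 0.04, 0.085, 0, -1.615, -0.334], TCP at [134.927, -584.609, 231.261] pointing down, gripper open.
Joint ranges: [-2.56, 2.56], [-1.29, 2.01], [-1.08, 1.49], [-3.29, 1.98], [-2.81, -0.18], [-2.99, 2.99]. Speed limits (rad/s): [2.57, 2.57, 3.01, 3.14, 3.14, 3.14].

INTERFACE

Orientations are given as a rotation vector (axis times angle).
In Python, from workcell import r gives the robot as it stands.
- The arm moves only by the shell command python3 -m creep 'ROWS' [FORCE]. ROWS is JSON, a list that holds one entry, the list of rows, each a list of 5 numbers: the opening, from 0 (shut) to 1 (fully open), then the shift along the tool's x, y, z in m, then the turn about the tool's z in rad. A call has 1 to 20 rows; each row is the pose to reach, as a shift and turn from the pose commanded when the call began, along the tool's axes at that moment; what a row does not reach only later rows make up. A row lasts 1/12 s, in which the tool goes at most 41.7 mm and 7.16 degrees, less where a joint would pass 70% of its speed; a pose out of reach is approached as far as the arm can. A call with a gripper value outside its range is refused whole. The fingers move at their own pace and stop on an object; FORCE is the grip in N (left out, the last holds). Time passes only in rows, so rows that repeat a pose let the fingers close. It gives the time, the measured TCP pose, the force and the opening at its end, in the units of the state.
- r.get_state(): the state, without advancing time (a new reading comes with each control period).
- r.read_camera(name): name is "scene" or "top" or "wrist"; returns a dict with "pixels" (480x640x3 uint8, red, green, blue), "fx", "fy", "cx", "cy" (pixels), "T" (4x4, takes a point from camera to world coordinates). Camera axes: x right, y down, z forward; pixel columns grow to the right and rows downward; lengths in mm; the calibration is good to about 2 mm. A picture is of the moment at which its call begins. There is no depth.
- r.sign_off(): hands the job in, once; it reports no verdict.
The state is a dict: "clock": time; "qpos": joint angles; "joint_velocities": joint speeds; "joint_torque": joint torques, N m; "position": TCP position; "tcp_rot": TCP orientation; "contact_force": force on the tool from outside, world axes, zero at the start; "wrist_torque": the same for the moment, N m; "width": opening from 0.0 (shut) to 1.0 (fully open).
Only numpy, scipy, OpenCV 4.12 (cv2) and the standard library are available. Lean on these libraries where they do the work, as an engineer would, in place of code of your own. Each camera call takes 0.05 s, during which the arm holds its last target. There are 200 camera calls.

TASK

With the flat-blade screwdriver that stands in the tool stand, give both slotted cam fasteners on the grey equipment case a quarter turn anticlockwise, so that the access panel is freed and springs up; leave the panel sitting in its opening. Then put the screwdriver back in its stand, blade down with its collar resting on the stand. Turn the fasteners only with the tool, never with the gripper, and leave the heat sink and the black power adapter beside the case where they are.

Things in the scene. Friction and masses are not known exactly. Their poses are not given: they have to be found in the camera images.
- case: grey metal equipment case fixed to the bench, 200 mm (its x) by 270 mm (its y) by 60 mm high, origin at the centre of its underside, z up. In its top is an opening for the access panel; one cam fastener stands beyond each short end of the panel, on the case's y axis, 95 mm either side of the centre, the top of its head 74.5 mm above the underside
- panel_top (a point): centre of the top face of the aluminium access panel, 110 x 150 x 16 mm, lying in the case's opening with 2 mm play, held by the fasteners' lobes with its top 61 mm above the case's underside. Springs push it up with about 5 N: with both fasteners released it rises about 10 mm by itself and stays, still located by the opening. Axes as the case's
- head_a: slotted steel head of the fastener at +95 mm on the case's y axis: round, 32 mm across, 13 mm tall, with a lobe at its foot reaching 30 mm from the axis. Origin on the turning axis at the top face, z up; x runs along the slot, towards the lobe. Straight slot right across the head, open at both ends: 9 mm deep, flat bottom, 7 mm wide, mouth flared to 12 mm over the top 4 mm
- head_b: slotted steel head of the fastener at -95 mm on the case's y axis: round, 32 mm across, 13 mm tall, with a lobe at its foot reaching 30 mm from the axis. Origin on the turning axis at the top face, z up; x runs along the slot, towards the lobe. Straight slot right across the head, open at both ends: 9 mm deep, flat bottom, 7 mm wide, mouth flared to 12 mm over the top 4 mm
- cam_a (a joint): turn of the fastener on the +y side, rad, growing anticlockwise from above: 0 locked (slot and lobe point at the panel, across its edge), 1.57 released (slot parallel to that edge), stops at both; starts at 0.1 to 0.35, stays where left, friction about 0.12 N m. The lobe clears the panel at about 1.0
- cam_b (a joint): turn of the fastener on the -y side, rad, growing anticlockwise from above: 0 locked (slot and lobe point at the panel, across its edge), 1.57 released (slot parallel to that edge), stops at both; starts at 0.1 to 0.35, stays where left, friction about 0.12 N m. The lobe clears the panel at about 1.0
- stand_top (a point): centre of the mouth of the tool stand's hole: a grey plastic block fixed to the bench, 70 x 70 x 75 mm high, left or right of the case, with a square 32 mm hole right through it from top to bottom; this point lies at the top face, 75 mm up
- driver_grip (a point): middle of the handle of the flat-blade screwdriver (150 mm long, 130 g) standing blade down in the stand, 125 mm above the bench: black, square 26 x 26 mm, 79 mm tall, flats facing its x and y; 35 mm below the handle's top, 115 mm above the tip; z up from blade to handle. Below the handle a collar 52 mm across, 6 mm thick, underside 65 mm above the tip, rests on the stand
- driver_tip (a point): centre of the end of that screwdriver's blade. The blade is 22 mm wide along its x axis, 3 mm thick along its y axis and 16 mm long; the round shank above it is 10 mm thick. Same axes as driver_grip
- heatsink: bystander, loose: finned aluminium heat sink, 50 x 50 x 28 mm high; origin at the centre of its underside
- adapter: bystander, loose: black power adapter brick, 60 x 130 x 34 mm high; origin at the centre of its underside

How it is judged (in metres and radians):
At the end, for the whole second after the job is handed in: Both fasteners past 1.15 rad; panel centre over 68.5 mm above the case underside, within 10 mm of the opening centre, level within 0.08 rad; screwdriver in its stand, upright within 0.12 rad, handle within 15 mm of the hole axis, its middle under 56 mm above the stand top (value of joint each of cam_a, cam_b above 1.15 rad and z of panel_top in the frame of case above 0.0685 m and horizontal distance between panel_top and case below 0.01 m and angle between panel_top's own z axis and vertical below 0.08 rad and horizontal distance between driver_grip and stand_top below 0.015 m and angle between driver_grip's own z axis and vertical below 0.12 rad and z of driver_grip in the frame of stand_top below 0.056 m); the robot touches nothing.
It fails at once if the gripper or arm pushes a fastener itself (over 3 N) (contact force between any of the fingers, the arm and head_a above 3 N or contact force between any of the fingers, the arm and head_b above 3 N).
It fails at once if the heat sink or the power adapter is shifted by more than 40 mm (distance of any of heatsink, adapter from where it was at the start of the episode above 0.04 m).
It also fails if it takes over 58 s, if anything falls off the work surface, if the arm or the gripper's body presses on something with over 40 N, if the wrist force passes 120 N, or if a joint passes its speed limit or range.

## Working session

There is one attempt and no reset: what is moved stays moved. The work goes in short steps, Python scripts to look and compute and a shell command to move; the robot and the scene stay as the last step left them, time stands still between calls to the robot, and variables do not carry over. Pictures are saved under pics/ and viewed, about 8 in all and at most 12, crops included, and the job is handed in when it is done.

```bash
ls; mkdir -p pics; python3 - <<'E'
from workcell import r
import cv2
for n in ("top","scene"):
    c=r.read_camera(n); cv2.imwrite(f"pics/{n}0.png",c["pixels"][:,:,::-1]); print(n,c["fx"],c["fy"],c["cx"],c["cy"],c["T"].round(3).tolist() if hasattr(c["T"],"round") else c["T"])
print(r.get_state())
E
```

```text
pics
top 602.800682138594 602.800682138594 313.4787434438279 241.86716257667155 [[-0.003, -0.988, 0.153, 372.945], [-1.0, 0.004, 0.003, 2.421], [-0.004, -0.153, -0.988, 1334.805], [0.0, 0.0, 0.0, 1.0]]
scene 622.753921745309 622.753921745309 326.68354871405506 247.26485682782337 [[-0.072, 0.531, -0.844, 1796.327], [0.997, 0.044, -0.058, 83.815], [0.007, -0.846, -0.533, 897.966], [0.0, 0.0, 0.0, 1.0]]
{'clock': 0.1, 'qpos': array([-1.01032533e+00,  4.07786072e-02,  8.39041255e-02, -4.04400272e-04,
       -1.61552568e+00, -3.33680526e-01]), 'joint_velocities': array([ 0.00030354, -0.00129379,  0.00104623,  0.00294272,  0.00256324,
        0.00027868]), 'joint_torque': array([-3.96203439e-03, -3.69347548e+01,  3.48282802e+01,  6.95165500e+00,
       -4.53152054e-03, -1.93478377e-05]), 'position': array([ 134.89827992, -584.3266102 ,  230.36067444]), 'tcp_rot': array([ 3.55469031e-01, -3.12108508e+00, -2.54578989e-03]), 'contact_force': array([ 0.45013109, -0.7449172 ,  0.91300218]), 'wrist_torque': array([-0.00155752,  0.03844764,  0.02119656]), 'width': 0.9980813723798027}
```

View pics/top0.png

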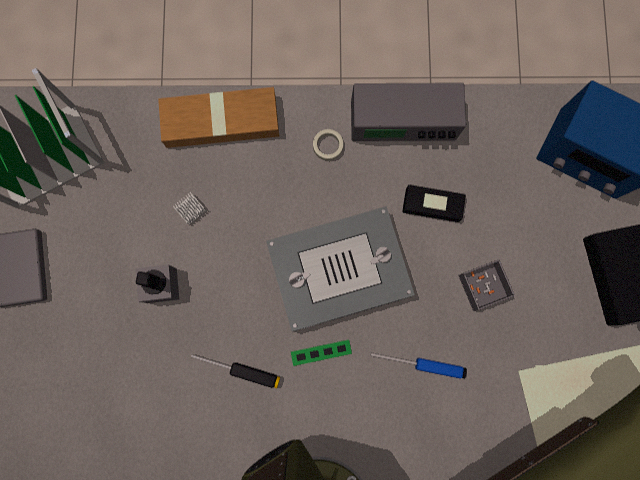

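View pics/scene0.png

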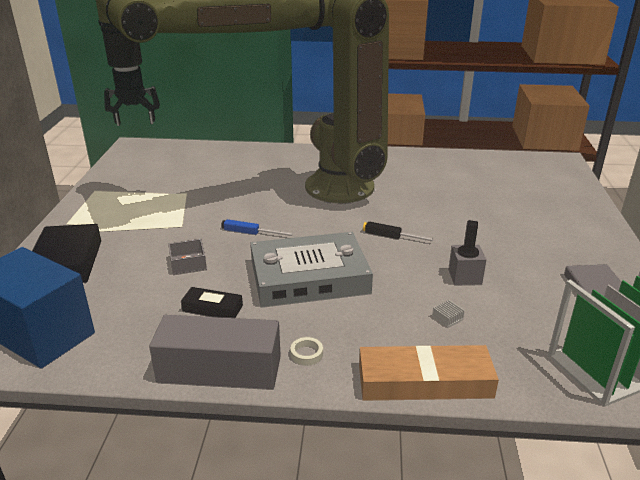

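The top view shows the case centred near (341,269), with heads near (297,280) and (383,255). The stand and driver are near (157,284), the heat sink at (190,208) and the adapter at (434,203). The scene view agrees.

```bash
cat > h.py <<'E'
import numpy as np, cv2
from scipy.spatial.transform import Rotation as R
from workcell import r
def cast(c,uv,z):
    T=np.array(c["T"]); d=T[:3,:3]@np.array([(uv[0]-c["cx"])/c["fx"],(uv[1]-c["cy"])/c["fy"],1.])
    return T[:3,3]+d*(z-T[2,3])/d[2]
def ray(c,uv):
    T=np.array(c["T"]); d=T[:3,:3]@np.array([(uv[0]-c["cx"])/c["fx"],(uv[1]-c["cy"])/c["fy"],1.])
    return T[:3,3],d/np.linalg.norm(d)
def proj(c,p):
    T=np.array(c["T"]); q=T[:3,:3].T@(np.array(p)-T[:3,3]); return q[:2]/q[2]*c["fx"]+[c["cx"],c["cy"]]
def snap(n,f):
    c=r.read_camera(n); cv2.imwrite(f,c["pixels"][:,:,::-1]); return c
E
python3 - <<'E'
from h import *
c=r.read_camera("top"); im=c["pixels"][:,:,::-1]
a=cv2.resize(im[200:340,260:420],None,fx=5,fy=5,interpolation=cv2.INTER_CUBIC)[:,:,:]
b=cv2.resize(im[250:320,120:200],None,fx=5,fy=5,interpolation=cv2.INTER_CUBIC)
cv2.imwrite("pics/a.png",cv2.resize(a,(640,560))); 
s=r.read_camera("scene"); d=cv2.resize(s["pixels"][210:295,430:510,::-1],None,fx=5,fy=5,interpolation=cv2.INTER_CUBIC)
o=np.zeros((425,800,3),np.uint8); o[:350,:400]=b; o[:,400:]=d; cv2.imwrite("pics/b.png",o)
A=cast(c,(297,280),74.5);B=cast(c,(383,255),74.5); print(A,B,np.linalg.norm(A-B))
E
```

```text
[487.75287818  41.3255886   74.5       ] [ 539.94939364 -139.8962324    74.5       ] 188.58903636232412
```

View pics/a.png

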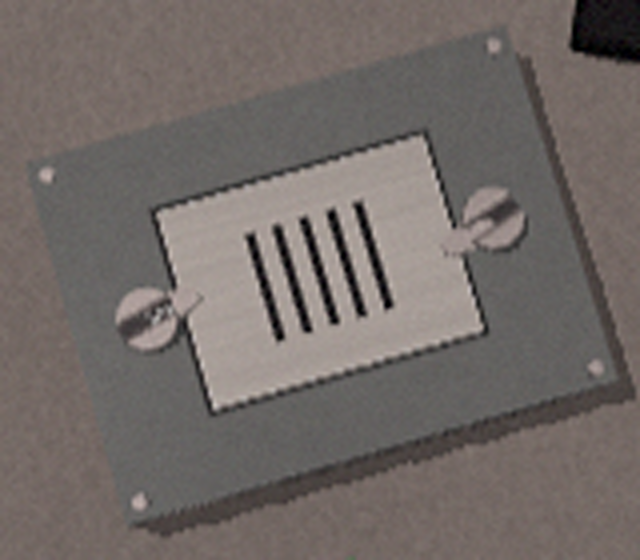

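View pics/b.png

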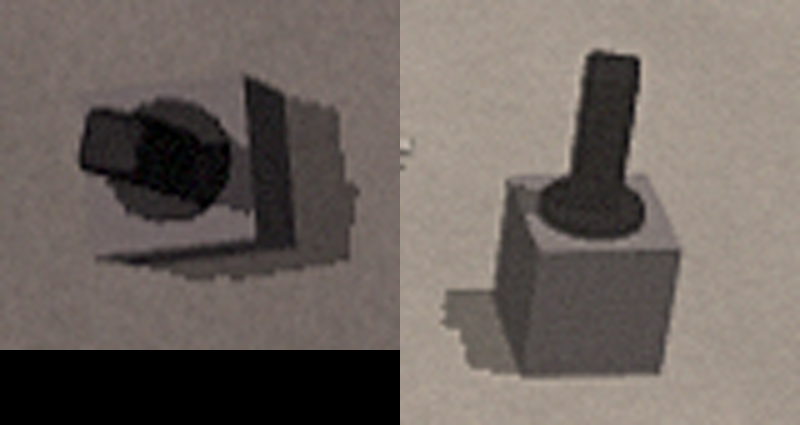

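```bash
python3 - <<'E'
from h import *
c=r.read_camera("top"); s=r.read_camera("scene")
f=lambda p:(120+p[0]/5,250+p[1]/5)
q=[cast(c,f(p),160)[:2] for p in [(92,107),(143,118),(133,178),(80,165)]]
print("handle top",np.round(q),np.mean(q,0))
for i in range(4): e=q[(i+1)%4]-q[i]; print(np.linalg.norm(e).round(1),np.degrees(np.arctan2(e[1],e[0])).round(1))
print("collar top z=81",cast(c,f((168,158)),81))
print("scene handle top",cast(s,(430+(588+638-800)/10,210+(52+57)/10),160), "collar",cast(s,(430+(540+645-800)/10,210+207/5),81))
g=lambda p:(260+p[0]/4,200+p[1]/4)
A=cast(c,g((148,319)),74.5);B=cast(c,g((495,218)),74.5);print("heads",A,B,np.linalg.norm(A-B))
k=[cast(c,g(p),60)[:2] for p in [(30,163),(507,28),(612,383),(130,522)]]
print("case",np.round(k),np.mean(k,0))
for i in range(4): e=k[(i+1)%4]-k[i]; print(np.linalg.norm(e).round(1),np.degrees(np.arctan2(e[1],e[0])).round(1))
E
```

```text
handle top [[498. 350.]
 [494. 329.]
 [470. 332.]
 [475. 353.]] [484.13515902 341.11273165]
20.6 -102.3
23.7 172.7
21.6 76.2
23.1 -9.4
collar top z=81 [484.82205881 340.23181789  81.        ]
scene handle top [480.28220089 343.04578946 160.        ] collar [492.24803659 341.92079609  81.        ]
heads [488.27788834  41.32620331  74.5       ] [ 541.00677394 -141.49853648   74.5       ] 190.27669551102662
case [[ 574.  105.]
 [ 646. -152.]
 [ 455. -203.]
 [ 383.   51.]] [514.49958849 -49.66742423]
267.0 -74.2
198.1 -165.0
264.0 105.8
197.8 15.8
```

```bash
python3 -m creep '[[[0.7,-0.405,0.353,-0.07,0],[0.7,-0.405,0.353,-0.07,0],[0.7,-0.405,0.353,-0.07,0],[0.7,-0.405,0.353,-0.07,0],[0.7,-0.405,0.353,-0.07,0],[0.7,-0.405,0.353,-0.07,0],[0.7,-0.405,0.353,-0.07,0],[0.7,-0.405,0.353,-0.07,0],[0.7,-0.405,0.353,-0.07,0],[0.7,-0.405,0.353,-0.07,0],[0.7,-0.405,0.353,-0.07,0],[0.7,-0.405,0.353,-0.07,0],[0.7,-0.405,0.353,-0.07,0],[0.7,-0.405,0.353,-0.07,0]]]' 40 | tail -c 600
python3 -m creep '[[[0.7,-0.144,0.471,0,-1.15],[0.7,-0.144,0.471,0,-1.15],[0.7,-0.144,0.471,0,-1.15],[0.7,-0.144,0.471,0,-1.15],[0.7,-0.144,0.471,0,-1.15],[0.7,-0.144,0.471,0,-1.15],[0.7,-0.144,0.471,0,-1.15],[0.7,-0.144,0.471,0,-1.15],[0.7,-0.144,0.471,0,-1.15],[0.7,-0.144,0.471,0,-1.15],[0.7,-0.144,0.471,0,-1.15],[0.7,-0.144,0.471,0,-1.15],[0.7,-0.144,0.471,0,-1.15],[0.7,-0.144,0.471,0,-1.15]]]' | tail -c 600
python3 - <<'E'
from h import *
c=snap("wrist","pics/w1.png"); st=r.get_state(); print(st["position"],st["tcp_rot"],st["qpos"]); print(np.array(c["T"]).round(3)); print(R.from_rotvec(st["tcp_rot"]).as_matrix().round(3))
print(proj(c,[484,341,160]))
E
```

```text
clock: 1.47
position: [453.0, -144.8, 300.9]
tcp_rot: [-0.364, 3.12, 0.002]
contact_force: [-0.7, -1.1, -1.4]
width: 0.7
clock: 2.63
position: [484.2, 343.3, 299.6]
tcp_rot: [1.997, -2.422, 0.001]
contact_force: [0.2, -0.3, 0.3]
width: 0.701
[484.5074618  342.10218644 300.65913423] [ 1.99612581e+00 -2.42418656e+00  7.03954234e-04] [ 9.52533429e-01  4.19393818e-02  2.13240012e-01  8.53939596e-05
 -1.74350557e+00 -1.14559572e+00]
[[-9.82000e-01  1.85000e-01  4.70000e-02  4.72068e+02]
 [ 1.91000e-01  9.47000e-01  2.60000e-01  2.78288e+02]
 [ 3.00000e-03  2.64000e-01 -9.65000e-01  4.43327e+02]
 [ 0.00000e+00  0.00000e+00  0.00000e+00  1.00000e+00]]
[[-0.192 -0.981 -0.001]
 [-0.981  0.192 -0.001]
 [ 0.001  0.001 -1.   ]]
[326.19534145 228.0204894 ]
```

View pics/w1.png

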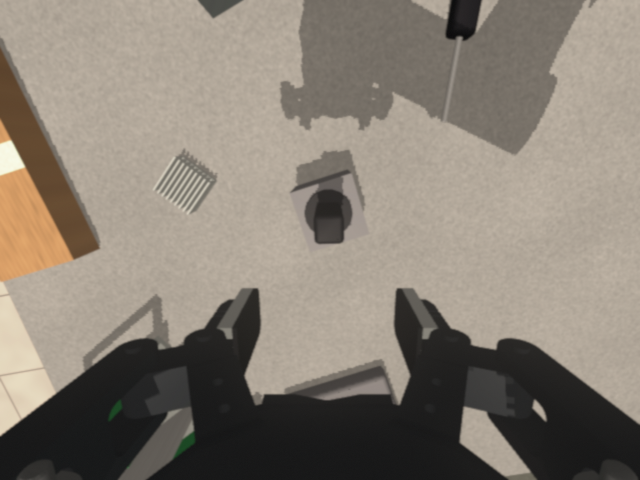

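The handle top is centred near (329,229), where it was predicted. Its flats are aligned with the jaws, and the stand top is centred near (330,212).

```bash
python3 - <<'E'
from h import *
c=r.read_camera("wrist"); print(cast(c,(329.5,228.5),160))
k=[cast(c,p,75)[:2] for p in [(290,191),(352,172),(368,235),(308,250)]]; print(np.round(k),np.mean(k,0))
for i in range(4): e=k[(i+1)%4]-k[i]; print(np.linalg.norm(e).round(1),np.degrees(np.arctan2(e[1],e[0])).round(1))
im=c["pixels"].astype(int).sum(2); 
m=(im[210:250,305:355]<200); print([ (305+np.where(row)[0][[0,-1]]).tolist() for row in m[::4] if row.any()])
E
```

```text
[481.81327281 341.16905004 160.        ]
[[519. 311.]
 [449. 304.]
 [444. 376.]
 [513. 380.]] [481.33373971 342.93842738]
69.8 -174.3
72.0 94.5
69.8 3.4
69.2 -85.6
[[315, 343], [315, 343], [314, 344], [314, 345], [314, 345], [315, 343], [316, 343], [316, 343], [318, 341]]
```

```bash
python3 -m creep '[[[0.7,0.001,0.001,0.1,0],[0.7,0.001,0.001,0.1,0],[0.7,0.001,0.001,0.1,0],[0.7,0.001,0.001,0.13,0],[0.7,0.001,0.001,0.155,0],[0.7,0.001,0.001,0.175,0],[0.7,0.001,0.001,0.195,0],[0.7,0.001,0.001,0.195,0],[0.25,0.001,0.001,0.195,0],[0.25,0.001,0.001,0.195,0],[0.1,0.001,0.001,0.195,0],[0,0.001,0.001,0.195,0],[0,0.001,0.001,0.195,0],[0,0.001,0.001,0.195,0],[0,0.001,0.001,0.195,0],[0,0.001,0.001,0.195,0]]]' 90
python3 -m creep '[[[0,0,0,-0.01,0],[0,0,0,-0.03,0],[0,0,0,-0.06,0],[0,0,0,-0.09,0],[0,0,0,-0.12,0],[0,0,0,-0.135,0],[0,0,0,-0.135,0],[0,0,0,-0.135,0]]]' 
python3 - <<'E'
from h import *
c=snap("scene","pics/s1.png"); w=snap("wrist","pics/w2.png");t=r.read_camera("top"); st=r.get_state(); print(st["position"],st["tcp_rot"],st["qpos"])
p=st["position"]; u=proj(c,[p[0],p[1],p[2]-60]).astype(int); print(u)
x,y=u; a=cv2.resize(c["pixels"][y-60:y+80,x-70:x+70,::-1],None,fx=4,fy=4,interpolation=cv2.INTER_CUBIC); cv2.imwrite("pics/s1c.png",a); print(x-70,y-60)
E
```

```text
clock: 4.07
position: [484.4, 341.5, 109.1]
tcp_rot: [-1.993, 2.423, -0.0]
contact_force: [-0.9, -0.2, 7.2]
width: 0.292
clock: 4.73
position: [483.4, 341.3, 242.4]
tcp_rot: [-1.995, 2.425, 0.002]
contact_force: [-0.4, -0.5, -2.4]
width: 0.293
[482.86592684 340.70150145 239.55362344] [ 1.99421739e+00 -2.42377079e+00 -1.68238510e-04] [ 9.52892854e-01  1.99052677e-02  7.94240083e-02 -8.55701859e-04
 -1.63305913e+00 -1.14679219e+00]
[472 214]
402 154
```

View pics/s1c.png

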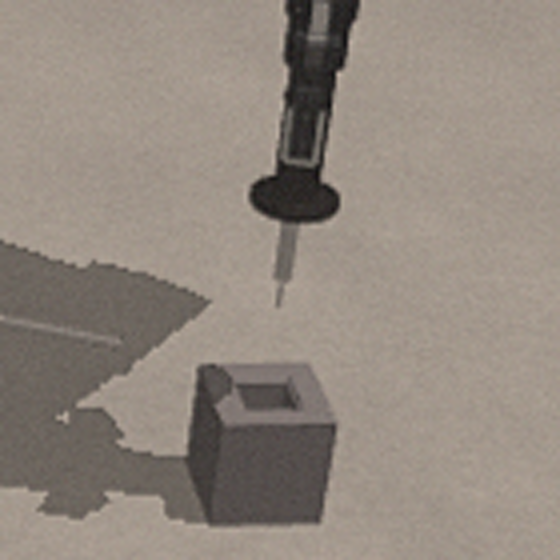

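The blade shows edge-on from the front, so its width lies along the tool's y. The tip is at about (471.5,230.3) in the full scene picture. Next I move over head A.

```bash
python3 -m creep '[[[0,0.1,-0.021,0,0.3],[0,0.293,-0.062,0.02,0.96],[0,0.293,-0.062,0.02,0.96],[0,0.293,-0.062,0.02,0.96],[0,0.293,-0.062,0.02,0.96],[0,0.293,-0.062,0.02,0.96],[0,0.293,-0.062,0.02,0.96],[0,0.293,-0.062,0.02,0.96],[0,0.293,-0.062,0.025,0.96],[0,0.293,-0.062,0.03,0.96],[0,0.293,-0.062,0.03,0.96],[0,0.293,-0.062,0.03,0.96],[0,0.293,-0.062,0.03,0.96]]]' 
python3 - <<'E'
from h import *
w=snap("wrist","pics/w3.png");s=snap("scene","pics/s3.png"); st=r.get_state(); print(st["position"],st["tcp_rot"],st["qpos"]);print(R.from_rotvec(st["tcp_rot"]).as_matrix().round(3))
print(proj(w,[488.3,41.3,74.5]),proj(s,[488.3,41.3,74.5]),proj(w,[488.3,41.3,115]))
E
```

```text
clock: 5.97
position: [487.7, 42.4, 211.0]
tcp_rot: [0.654, -3.072, 0.0]
contact_force: [-1.4, 0.5, -1.0]
width: 0.292
[487.83255695  42.28443769 211.33981718] [ 6.52914439e-01 -3.07293204e+00 -5.53282790e-05] [ 4.99354989e-01 -2.59427609e-01 -2.27264185e-01 -5.17948215e-05
 -1.60301005e+00 -1.65143427e+00]
[[-0.914 -0.407 -0.   ]
 [-0.407  0.914  0.   ]
 [ 0.     0.    -1.   ]]
[324.49625288 231.84862467] [345.56888937 247.36735973] [324.15707329 244.63063188]
```

View pics/w3.png

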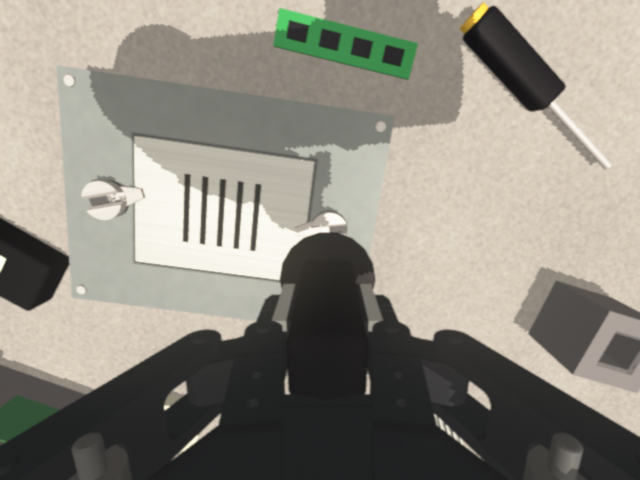

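The wrist view shows head B near (104,200). The collar partly hides head A near (328,222), and the blade is out of sight. I'll look at the tip from the scene camera and enlarge both heads.

```bash
python3 - <<'E'
from h import *
w=cv2.imread("pics/w3.png");s=cv2.imread("pics/s3.png")
o=np.zeros((600,800,3),np.uint8)
o[:600,:400]=cv2.resize(s[180:280,310:376+1][:, :66],(400,600),interpolation=cv2.INTER_CUBIC)
o[:300,400:]=cv2.resize(w[170:230,65:145],(400,300),interpolation=cv2.INTER_CUBIC)
o[300:,400:]=cv2.resize(w[190:250,285:365],(400,300),interpolation=cv2.INTER_CUBIC)
cv2.imwrite("pics/c3.png",o)
E
```

```text
(no output)
```

View pics/c3.png

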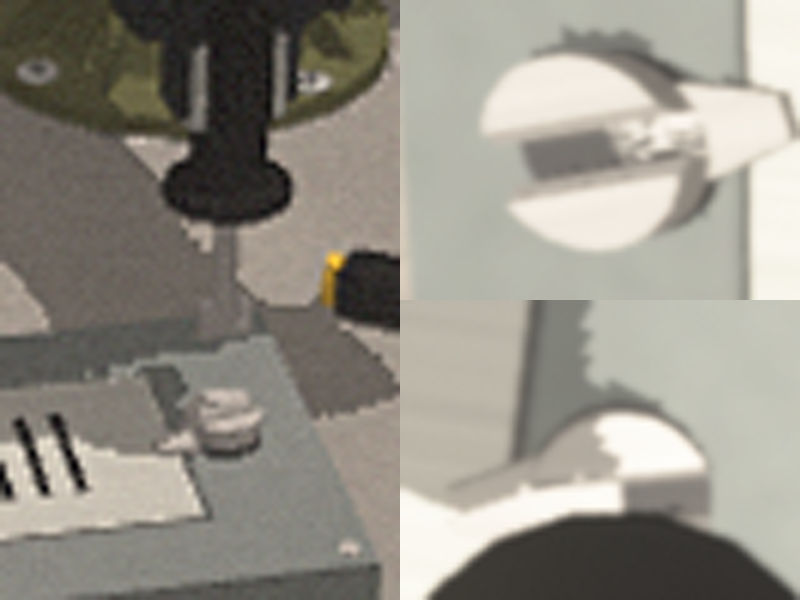

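```bash
python3 - <<'E'
from h import *
w=r.read_camera("wrist");s=r.read_camera("scene"); print(r.get_state()["position"], w["fx"])
f=lambda p:(65+(p[0]-400)/5,170+p[1]/5); g=lambda p:(285+(p[0]-400)/5,190+(p[1]-300)/5)
B=cast(w,f((582,152)),74.5); A=cast(w,g((612,510)),74.5); print("B",B,"A",A,np.linalg.norm(A-B))
ang=lambda h,p,q:np.degrees(np.arctan2(*((cast(w,h(q),74.5)-cast(w,h(p),74.5))[:2][::-1])))
print("slotB",ang(f,(483,137),(640,112)),ang(f,(510,205),(690,170)),"slotA",ang(g,(706,475),(580,490)))
e=(A-B);print("axis",np.degrees(np.arctan2(e[1],e[0])))
for z in (110,115,120): print("tip",z,cast(s,(347.1,236.3),z))
print("A scene",cast(s,(347.6,248),74.5))
E
```

```text
[487.85380101  42.0343371  211.43559644] 338.9780935994764
B [ 539.15496868 -138.57818094   74.5       ] A [487.70052554  43.52704132  74.5       ] 189.23496424570905
slotB 122.74559087372647 124.69369489199066 slotA -59.0969805412547
axis 105.77781746731355
tip 110 [493.66288496  44.48966638 110.        ]
tip 115 [501.92887173  44.73920459 115.        ]
tip 120 [510.1948585  44.9887428 120.       ]
A scene [490.82306343  46.45538398  74.5       ]
```

```bash
python3 -m creep '[[[0,-0.001,0,0.02,-0.08],[0,-0.001,0,0.03,-0.08],[0,-0.001,0,0.034,-0.08],[0,-0.001,0,0.037,-0.08],[0,-0.001,0,0.04,-0.08],[0,-0.001,0,0.04,-0.08]]]' 
python3 -m creep '[[[0,0,0,0.002,0],[0,0,0,0.003,0],[0,0,0,0.004,0],[0,0,0,0.004,0]]]' 
python3 - <<'E'
from h import *
w=snap("wrist","pics/w4.png");s=snap("scene","pics/s4.png"); st=r.get_state(); print(st["position"],st["contact_force"])
o=cv2.resize(s[ "pixels"][190:280,300:390,::-1],(600,600),interpolation=cv2.INTER_CUBIC)
cv2.imwrite("pics/c4.png",o)
E
```

```text
clock: 6.67
position: [488.7, 41.9, 171.2]
tcp_rot: [0.771, -3.045, -0.0]
contact_force: [-0.4, -0.5, -1.8]
width: 0.291
clock: 7.0
position: [488.7, 41.9, 167.3]
tcp_rot: [-0.772, 3.045, 0.0]
contact_force: [0.7, 0.5, -1.8]
width: 0.297
[488.72742655  41.88893135 167.39812994] [-0.65553487 -0.35269483 -1.75398007]
```

View pics/c4.png

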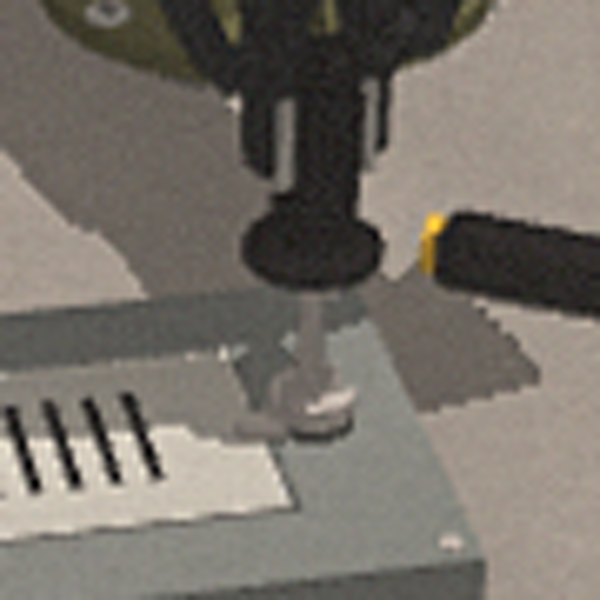

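The blade appears to be entering head A's slot, at crop (312,390), with no contact force. I'll keep going down.

```bash
python3 -m creep '[[[0,0,0,0.002,0],[0,0,0,0.004,0],[0,0,0,0.004,0]]]'; python3 -m creep '[[[0,0,0,0,-0.1],[0,0,0,0,-0.2],[0,0,0,0,-0.3],[0,0,0,0,-0.3]]]'; python3 -c "
from h import *
s=r.get_state();print(s['position'],s['contact_force'],s['wrist_torque'])"
```

```text
clock: 7.35
position: [489.0, 41.9, 164.5]
tcp_rot: [-0.772, 3.044, -0.0]
contact_force: [-1.1, 0.6, 4.5]
width: 0.291
clock: 7.68
position: [488.4, 41.1, 164.5]
tcp_rot: [1.226, -2.892, 0.002]
contact_force: [-3.8, -1.5, 6.2]
width: 0.292
[488.40152029  41.12710098 164.48014304] [-3.7957224  -1.48538037  6.17006883] [-0.64347669  1.59352336 -0.04287141]
```

```bash
python3 -m creep '[[[0,0,0,-0.002,-0.1],[0,0,0,-0.002,-0.2],[0,0,0,-0.002,-0.3],[0,0,0,-0.002,-0.4],[0,0,0,-0.002,-0.5],[0,0,0,-0.002,-0.6],[0,0,0,-0.002,-0.7],[0,0,0,-0.002,-0.8],[0,0,0,-0.002,-0.9],[0,0,0,-0.002,-1.0],[0,0,0,-0.002,-1.08],[0,0,0,-0.002,-1.08]]]'; python3 -c "
from h import *
s=r.get_state();print(s['position'],s['contact_force'],s['wrist_torque'],s['qpos']);print(R.from_rotvec(s['tcp_rot']).as_matrix().round(3))"
```

```text
clock: 8.68
position: [489.1, 42.8, 164.7]
tcp_rot: [-2.535, 1.852, 0.001]
contact_force: [2.8, 3.2, -4.4]
width: 0.293
[489.0652751   42.76736258 164.68785784] [ 2.78116501  3.1618329  -4.38693795] [ 1.24409153 -1.24877204 -0.09707994] [ 4.98018312e-01 -2.55537308e-01 -3.08283083e-01 -1.30784010e-03
 -1.51646595e+00 -1.89024820e-01]
[[ 0.304 -0.953  0.001]
 [-0.953 -0.304  0.002]
 [-0.002 -0.001 -1.   ]]
```

```bash
python3 -m creep '[[[0,0,0,0,0.06],[0,0,0,-0.015,0.06],[0,0,0,-0.045,0.06],[0,0,0,-0.045,0.06],[0,0.19,0.006,-0.045,1.3],[0,0.19,0.006,-0.045,1.3],[0,0.19,0.006,-0.045,1.3],[0,0.19,0.006,-0.045,1.3],[0,0.19,0.006,-0.045,1.3],[0,0.19,0.006,-0.045,1.3],[0,0.19,0.006,-0.045,1.3],[0,0.19,0.006,-0.045,1.3],[0,0.19,0.006,-0.045,1.3],[0,0.19,0.006,-0.045,1.3],[0,0.19,0.006,-0.045,1.3],[0,0.19,0.006,-0.045,1.3],[0,0.19,0.006,-0.045,1.3],[0,0.19,0.006,-0.045,1.3]]]'
python3 - <<'E'
from h import *
w=snap("wrist","pics/w5.png");s=snap("scene","pics/s5.png");t=snap("top","pics/t5.png"); st=r.get_state(); print(st["position"],st["contact_force"],st["qpos"]);print(R.from_rotvec(st['tcp_rot']).as_matrix().round(3))
u,v=proj(s,[540.6,-140.4,90]).astype(int); print(u,v)
o=np.zeros((600,800,3),np.uint8)
o[:,:400]=cv2.resize(s["pixels"][v-60:v+30,u-30:u+30,::-1],(400,600),interpolation=cv2.INTER_CUBIC)
o[:300,400:]=cv2.resize(w["pixels"][:,:,::-1],(400,300))
o[300:,400:]=cv2.resize(t["pixels"][200:340,260:420,::-1],(400,300),interpolation=cv2.INTER_CUBIC)
cv2.imwrite("pics/c5.png",o)
E
```

```text
clock: 10.18
position: [540.2, -141.1, 210.3]
tcp_rot: [0.896, -3.011, -0.0]
contact_force: [-0.7, 0.4, -1.9]
width: 0.295
[ 540.17682071 -141.05545609  210.28129899] [ 0.46598246  0.62380196 -1.51227945] [ 1.04182870e-01 -7.20174477e-02 -6.41517091e-02 -9.78776480e-05
 -1.57874651e+00 -1.09737584e+00]
[[-0.838 -0.546 -0.   ]
 [-0.546  0.838  0.   ]
 [ 0.     0.    -1.   ]]
269 250
```

View pics/c5.png

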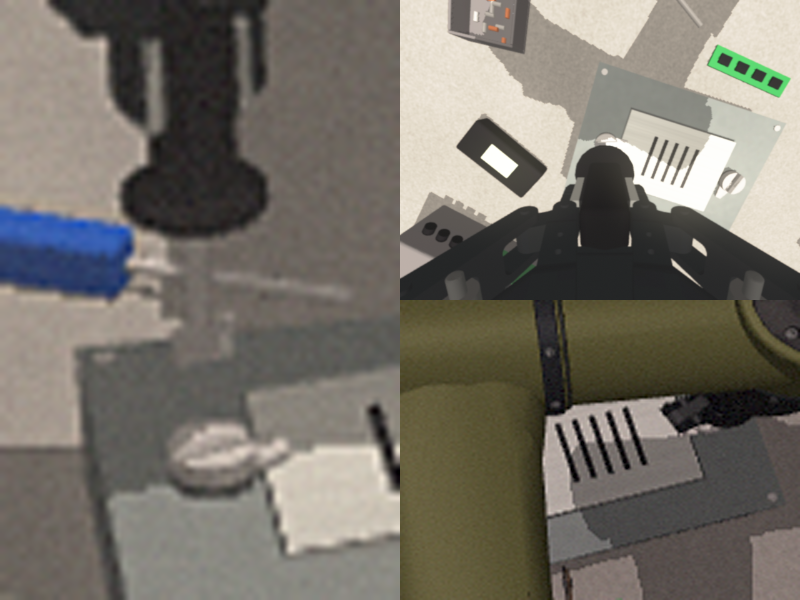

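Head A's slot now lies parallel to the panel edge (inset near (733,182)). The tip at (205,355) is lined up above head B at (210,455), so I go down.

```bash
python3 -m creep '[[[0,0,0,0.02,0],[0,0,0,0.03,0],[0,0,0,0.034,0],[0,0,0,0.037,0],[0,0,0,0.04,0],[0,0,0,0.043,0],[0,0,0,0.045,0],[0,0,0,0.045,0]]]'; python3 -m creep '[[[0,0,0,0,-0.1],[0,0,0,0,-0.2],[0,0,0,-0.001,-0.3],[0,0,0,-0.001,-0.3]]]'; python3 -c "
from h import *
s=r.get_state();print(s['position'],s['contact_force'],s['wrist_torque'])"
```

```text
clock: 11.0
position: [540.1, -141.0, 165.1]
tcp_rot: [0.893, -3.012, -0.0]
contact_force: [-0.1, -0.4, -1.1]
width: 0.293
clock: 11.33
position: [540.2, -141.1, 165.9]
tcp_rot: [1.338, -2.842, -0.001]
contact_force: [1.7, 0.1, -5.1]
width: 0.294
[ 540.16344213 -141.11984952  165.85687227] [ 1.69204999  0.05246172 -5.08682233] [-0.36550609 -0.43906796 -0.13710078]
```

```bash
python3 -m creep '[[[0,0,0,0,-0.1],[0,0,0,0,-0.2],[0,0,0,0,-0.3],[0,0,0,0,-0.4],[0,0,0,0,-0.5],[0,0,0,0,-0.6],[0,0,0,0,-0.7],[0,0,0,0,-0.8],[0,0,0,0,-0.9],[0,0,0,0,-1.0],[0,0,0,0,-1.03],[0,0,0,0,-1.03]]]'; python3 -c "
from h import *
s=r.get_state();print(s['position'],s['contact_force'],s['wrist_torque'],s['qpos']);print(R.from_rotvec(s['tcp_rot']).as_matrix().round(3))"
```

```text
clock: 12.33
position: [540.9, -140.0, 165.9]
tcp_rot: [-2.558, 1.819, 0.0]
contact_force: [3.9, 3.7, -5.0]
width: 0.294
[ 540.87689183 -139.98391935  165.89800699] [ 3.85314759  3.73019744 -5.01974909] [ 1.4390107  -1.33121019 -0.16302806] [ 0.10480438 -0.0681603  -0.14036162 -0.00202748 -1.49696138  0.22981434]
[[ 0.328 -0.945  0.001]
 [-0.945 -0.328  0.002]
 [-0.002 -0.002 -1.   ]]
```

```bash
python3 -m creep '[[[0,0,0,0,0.06],[0,0,0,-0.015,0.06],[0,0,0,-0.05,0.06],[0,0,0,-0.08,0.06],[0,0,0,-0.08,0.06],[0,0,0,-0.08,0.06]]]'
python3 -c "
from h import *
t=snap('top','pics/t6.png');w=snap('wrist','pics/w6.png');s=snap('scene','pics/s6.png')"
python3 -m creep '[[[0,-0.474,-0.106,0,0.47],[0,-0.474,-0.106,0,0.47],[0,-0.474,-0.106,0,0.47],[0,-0.474,-0.106,0,0.47],[0,-0.474,-0.106,0,0.47],[0,-0.474,-0.106,0,0.47],[0,-0.474,-0.106,0,0.47],[0,-0.474,-0.106,0,0.47],[0,-0.474,-0.106,0,0.47],[0,-0.474,-0.106,0,0.47],[0,-0.474,-0.106,0,0.47],[0,-0.474,-0.106,0,0.47],[0,-0.474,-0.106,0,0.47],[0,-0.474,-0.106,0,0.47],[0,-0.474,-0.106,0,0.47],[0,-0.474,-0.106,0,0.47]]]'
python3 - <<'E'
from h import *
s=snap("scene","pics/s7.png");t=snap("top","pics/t7.png"); st=r.get_state(); print(st["position"],st["contact_force"],st["qpos"]);print(R.from_rotvec(st['tcp_rot']).as_matrix().round(3))
u,v=472,214
o=np.zeros((600,800,3),np.uint8)
o[:560,:400]=cv2.resize(s["pixels"][154:294,422:522,::-1],(400,560),interpolation=cv2.INTER_CUBIC)
o[:300,400:]=cv2.resize(s["pixels"][220:310,240:360,::-1],(400,300),interpolation=cv2.INTER_CUBIC)
o[300:,400:]=cv2.resize(t["pixels"][200:340,260:420,::-1],(400,300),interpolation=cv2.INTER_CUBIC)
cv2.imwrite("pics/c7.png",o)
E
```

```text
clock: 12.83
position: [540.9, -141.5, 249.3]
tcp_rot: [-2.501, 1.897, -0.006]
contact_force: [-0.4, -0.7, -2.3]
width: 0.295
clock: 14.32
position: [513.2, 342.7, 246.1]
tcp_rot: [1.994, -2.427, 0.001]
contact_force: [0.6, -0.0, -0.7]
width: 0.293
[513.3921405  342.52159113 246.7380455 ] [ 0.33183599 -0.70630757 -0.42901029] [ 9.12484976e-01  8.76540940e-02  1.62515960e-01  1.68379104e-04
 -1.64517797e+00 -1.10826579e+00]
[[-0.195 -0.981  0.   ]
 [-0.981  0.195  0.   ]
 [-0.    -0.    -1.   ]]
```

View pics/c7.png

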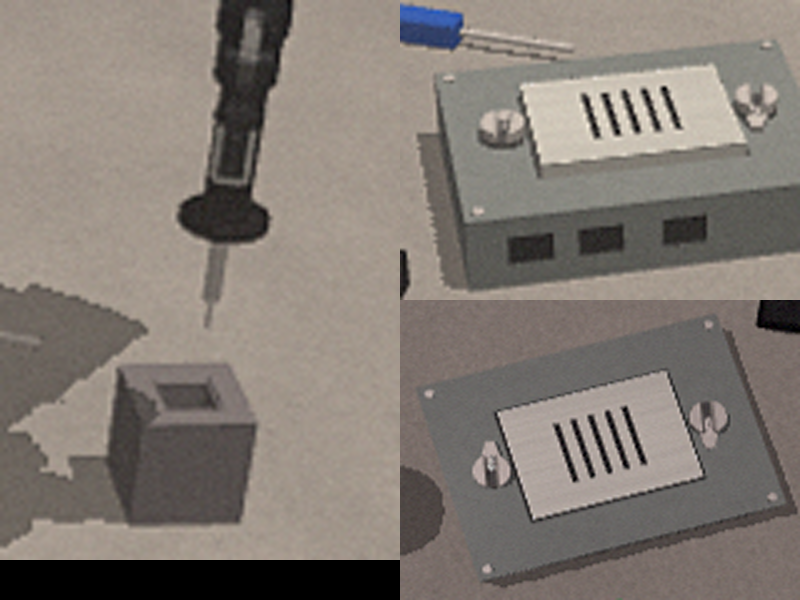

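The panel is up and both heads are released. I worked the last shift in the wrong axes and ended 30 mm off in x, so I correct that before lowering.

```bash
python3 -m creep '[[[0,0.007,0.015,0,0],[0,0.007,0.03,0,0],[0,0.007,0.03,0,0],[0,0.007,0.03,0.03,0],[0,0.007,0.03,0.055,0],[0,0.007,0.03,0.065,0],[0,0.007,0.03,0.075,0],[0,0.007,0.03,0.085,0],[0,0.007,0.03,0.085,0]]]'
python3 -m creep '[[[0,0,0,0.015,0],[0,0,0,0.03,0],[0,0,0,0.04,0],[0,0,0,0.046,0],[0,0,0,0.05,0],[0,0,0,0.05,0],[0,0,0,0.05,0]]]'
```

```text
clock: 15.17
position: [482.1, 342.3, 159.9]
tcp_rot: [1.994, -2.425, -0.0]
contact_force: [-0.8, 0.2, -1.9]
width: 0.292
clock: 15.75
position: [482.5, 342.9, 112.1]
tcp_rot: [-1.995, 2.425, -0.0]
contact_force: [0.0, 0.1, -1.6]
width: 0.291
```

No side contact. I'll lower the last 3 mm, open, and retreat straight up.

```bash
python3 -m creep '[[[0,0,0,0.002,0],[0,0,0,0.003,0],[0,0,0,0.003,0]]]'
python3 -m creep '[[[0.4,0,0,0,0],[0.5,0,0,0,0],[0.6,0,0,0,0],[0.7,0,0,0,0],[0.7,0,0,0,0],[0.7,0,0,-0.03,0],[0.7,0,0,-0.06,0],[0.7,0,0,-0.1,0],[0.7,0,0,-0.14,0],[0.7,0,0,-0.18,0],[0.7,0,0,-0.18,0],[0.7,0,0,-0.18,0]]]'
python3 - <<'E'
from h import *
s=snap("scene","pics/s8.png");w=snap("wrist","pics/w8.png"); st=r.get_state(); print(st["position"],st["contact_force"],st["clock"])
o=np.zeros((600,800,3),np.uint8)
o[:560,:400]=cv2.resize(s["pixels"][154:294,422:522,::-1],(400,560),interpolation=cv2.INTER_CUBIC)
o[:300,400:]=cv2.resize(s["pixels"][220:350,150:370,::-1],(400,300),interpolation=cv2.INTER_CUBIC)
o[300:,400:]=cv2.resize(w["pixels"][:,:,::-1],(400,300))
cv2.imwrite("pics/c8.png",o)
E
```

```text
clock: 16.0
position: [482.5, 343.1, 109.1]
tcp_rot: [-1.995, 2.425, 0.0]
contact_force: [0.4, 0.2, -0.7]
width: 0.296
clock: 17.0
position: [482.9, 343.3, 291.9]
tcp_rot: [-1.992, 2.422, 0.002]
contact_force: [0.3, -0.3, -1.4]
width: 0.7
[481.99277776 342.85036596 287.57042984] [-1.26366492 -0.02715705 -1.30251159] 17.1
```

View pics/c8.png

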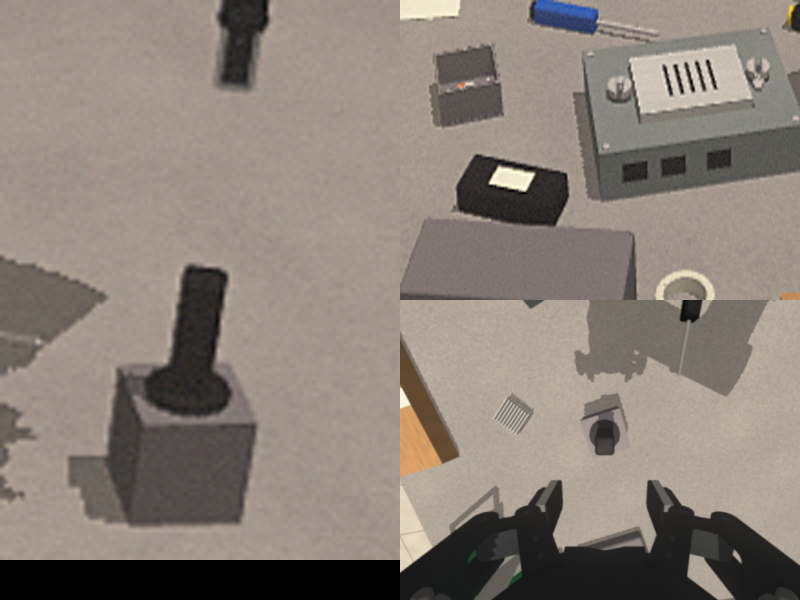

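The driver is seated upright in the stand at (188,390), the panel is raised and level, and the bystanders haven't moved. I'm handing the job in.

```bash
python3 -c "
from workcell import r
print(r.sign_off())"
```

```text
the job is handed in; nothing more can be done
None
```

I turned both cam fasteners anticlockwise with the screwdriver, so the access panel sprang up. I then put the screwdriver back in its stand and handed the job in at about 17 s of the 58 s allowed.

**Last checks:**
- **Fasteners:** both slots lie about parallel to the panel's edges in the top and scene pictures. The blade was driven to about 1.6 rad at each head. I did not measure the final cam angles.
- **Panel:** it is raised, looks level and sits inside its opening. I judged this from the pictures and did not measure its height.
- **Screwdriver:** it stands upright with its collar on the stand. I let go at the TCP height of the original grasp (109 mm) and within about 2 mm of its position.
- **Robot:** the gripper is open and about 180 mm above the stand, touching nothing. It never came near the fasteners; only the blade turned them, with contact forces of about 8 N or less.
- **Heat sink and adapter:** both look unmoved.

**What disagreed:**
- **Head positions:** the cameras differed by 2–5 mm, within what the slots could take.
- **Tip height:** the tip sat about 3 mm lower relative to the commanded TCP than I first assumed. Touching the bottom of the first slot showed this.
- **Approach to the stand:** one move ended 30 mm off because I used the wrong tool axes. I corrected it in free air before lowering.

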